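# Wind the bell timer past its top mark and set ten minutes

## Task

Set the square white bell timer on the blue mat to ten minutes (the third of the four long ticks): wind its knob clockwise until it is past the red fifteen-minute mark at the top of its scale, then bring it back down to ten, and let go. The mechanism is stiff and the timer light and loose, so bear down gently on the knob all the while you turn it (about 18 N; 30 N would be too much) to keep the case from twisting or sliding on the mat, do not force the knob on against its end stop, and leave the other things on and round the mat where they are.

Things in the scene. Friction and masses are not known exactly. Their poses are not given: they have to be found in the camera images.
- bell_timer: Loose white square case 104 x 104 mm, about 0.3 kg, on four rubber feet 54 mm from its centre; its top is 40 mm above the mat. Origin: centre of the underside; z up, -x to the brass stud on its front, y left. Friction alone (coefficient about 1) holds it: too little while the knob turns, unless the knob is pressed down with 14 N or more.
- dial (a joint): The timer's knob: clockwise angle seen from above, rad; 0 at the 0 tick, 0.18 rad a minute: 0.90 at 5, 1.80 at 10, 2.70 at the red 15 mark; hard end stop at 2.97, where the whole case would twist along. It takes 0.30 N m to turn either way and stays where it is left.
- dial_grip (a point): On the knob's axis, middle of its grip bar, 61.5 mm above the mat's top; turns with the knob: x along the bar to its pointer end (orange line), z up. The grey bar is 54 mm long (x), 14 mm thick (y), 30 mm tall (15 mm above and below this point), on a round skirt 58 mm across that turns with it, whose top is 15 mm below this point; fingertips may rest on the skirt.
- mark_10 (a point): The inner end of the long white tick for 10 minutes on the timer's black dial plate (ticks 0 to 15, one a minute, clockwise; 0, 5, 10 and 15 are long), 40 mm above the mat's top, 32 mm from the knob's axis.
- mark_15 (a point): The inner end of the long red tick for 15 minutes, the top of the scale, 40 mm above the mat's top, 32 mm from the knob's axis.
- mat: The blue bench mat under the timer, 200 mm (x) x 280 mm (y), 4 mm thick, fixed to the bench; origin: centre of its underside, z up. The timer starts square to it and must stay within 0.15 rad and 12 mm of its place. More than 35 N between timer and mat, the timer's weight included, is too much.
- bottle_red: A dropper bottle with a red collar, 25 mm across, 99 mm tall, standing at the left end of the mat; origin under its centre. Leave it alone.
- bottle_blue: A dropper bottle with a blue collar, 25 mm across, 99 mm tall, standing at the left end of the mat; origin under its centre. Leave it alone.
- gel_card: A flat test card with a green stripe, 52 x 53 x 6 mm, lying at the right end of the mat; origin under its centre. Leave it alone.
- red_marker: A dark marker pen with red ends, 124 x 13 x 15 mm, lying on the bench to the left of the mat. Leave it alone.

How it is judged:
On the way, in this order (a step that is already met when the one before it is completed fails the run):
1. the knob has been wound past the red 15 mark (value of joint dial above 2.73 rad), for 0.1 s.
2. the knob has been brought back down to 10 minutes (value of joint dial between 1.71 and 1.89 rad), for 0.3 s.
At the end, for the whole second after the job is handed in: The knob points to 10 minutes within half a minute (1.71 to 1.89 rad), the timer stands flat and still on the mat within 12 mm and 0.15 rad of where it stood, and the bottles, card and marker are within 20 mm of where they were (all of step 2 and horizontal distance between bell_timer and mat below 0.045 m and distance of bell_timer from where it was at the start of the episode below 0.012 m and angle between bell_timer's own z axis and vertical below 0.05 rad and angle between the x axis of bell_timer and the x axis of mat, either way round below 0.15 rad and linear speed of bell_timer below 0.02 m/s and distance of each of bottle_red, bottle_blue, gel_card, red_marker from where it was at the start of the episode below 0.02 m); the robot touches nothing.
It fails at once if the timer's case is twisted more than 0.15 rad on its mat (angle between the x axis of bell_timer and the x axis of mat, either way round above 0.15 rad).
It fails at once if the timer is shifted or lifted more than 12 mm (distance of bell_timer from where it was at the start of the episode above 0.012 m).
It fails at once if the timer is pressed on its mat with more than 35 N, its own weight included (contact force between bell_timer and mat above 35 N).
It fails at once if a bottle, the card or the marker is moved more than 20 mm (distance of any of bottle_red, bottle_blue, gel_card, red_marker from where it was at the start of the episode above 0.02 m).
It also fails if it takes over 64 s, if anything falls off the work surface, if the arm or the gripper's body presses on something with over 40 N, if the wrist force passes 120 N, or if a joint passes its speed limit or range.

## Robot

A 6-joint arm with a two-finger parallel gripper is mounted at the origin on a cart in front of the work surface, level with it; the furniture and walls round the work are solid. World frame = base frame: x ahead of the robot, y to its left, z up, the work surface at z = 0. Lengths are in m, angles in rad, forces in N, time in s.
With the tool pointing down it reaches from about 0.3 to 0.775 m from the base axis. Payload 14.6 kg.
Tool frame: the origin (TCP) lies at the very end of the fingers, on their centre line; the grasp point (between the pads) lies 19 mm behind it; z points along the fingers, y is the line along which they close (so a half turn about z gives the same grasp; the last joint's range is limited). The gripper opens to 94 mm and grips with 3 to 60 N. Pads are 16 mm wide; open, the fingers measure 119 mm over their backs; the gripper's body (75 mm by 177 mm) begins 78 mm behind the grasp point.
Start: joints at [1.266, 0.3, 1.521, -0, 1.321, -0.067], TCP at [0.13, 0.535, 0.205] pointing down, gripper open.
Joint ranges: [-3.03, 3.03], [-0.79, 2.21], [0.23, 2.52], [-1.04, 4.18], [0, 3.07], [-2.55, 2.55]. Speed limits (rad/s): [2.22, 2.22, 2.57, 3.14, 3.14, 3.14].

## Interface

Orientations are given as [roll, pitch, yaw] about the fixed x, y, z axes, in that order (R = Rz(yaw) Ry(pitch) Rx(roll)).
In Python, from station import ctrl, cams gives the robot as it stands. The module is installed in compiled form; this text tells all that it offers.
- The arm moves only by the tool arm_command, never from a script. Its argument "plan" is a list that holds one entry, the list of rows, each a list of 7 numbers: the shift along the tool's x, y, z in parts of the range, where 1.0 means 750 mm, then the turn, a rotation vector about the tool's x, y, z in parts of the range, where 1.0 means 4 rad, then the closure, from -1 (fully open) to 1 (shut). A call has 1 to 12 rows; each row is the pose to reach, as a shift and turn from the pose commanded when the call began, along the tool's axes at that moment; what a row does not reach only later rows make up. A row lasts 1/10 s, in which the tool goes at most 50 mm and 8.59 degrees, less where a joint would pass 70% of its speed; a pose out of reach is approached as far as the arm can. A shift or turn number past 1, either way, is cut back to 1. A call with a gripper value outside its range is refused whole. The fingers move at their own pace and stop on an object; "squeeze" is the grip in N (left out, the last holds). Time passes only in rows, so rows that repeat a pose let the fingers close. It gives the time, the measured TCP pose, the force, the opening and the grip force at its end, in the units of the state.
- ctrl.get_obs(): the state, without advancing time (a new reading comes with each control period).
- cams.camera(name): name is "scene" or "side" or "wrist"; returns (picture, depth): 480x640x3 uint8, blue, green, red; 480x640 float32, m along the optical axis (not along the pixel's ray), 0 where there is no reading.
- cams.camera_info(name): a dict with "fx", "fy", "cx", "cy" (pixels), "world_to_cam" (4x4, takes a point from world to camera coordinates). Camera axes: x right, y down, z forward; pixel columns grow to the right and rows downward; lengths in m; the calibration is good to about 2 mm. A picture is of the moment at which its call begins: read the wrist's pose just before it. camera_info takes no time and is no camera call; for the wrist camera it gives the pose at the moment of the call.
- ctrl.hand_in(): hands the job in; it is judged then, once.
The state is a dict: "time_s": time; "qpos": joint angles; "joint_vel": joint speeds; "tau": joint torques, N m; "ee_pos": TCP position; "eef_rot": TCP orientation; "force": force on the tool from outside, world axes, zero at the start; "moment": the same for the moment, N m; "grip_width": finger opening in m; "grip_force": force on a finger pad.
Only numpy, scipy, OpenCV 4.12 (cv2) and the standard library are available. Lean on these libraries where they do the work, as an engineer would, in place of code of your own. Each camera call takes 0.05 s, during which the arm holds its last target. There are 200 camera calls.

## Working session

There is one attempt and no reset: what is moved stays moved. The work goes in short steps, Python scripts to look and compute and a tool call to move; the robot and the scene stay as the last step left them, time stands still between calls to the robot, and variables do not carry over. Pictures are saved under pics/ and viewed, at most 10 in all, crops included, and the job is handed in when it is done.

Besides the shell and the picture viewer there is one more tool, called as name([rows], argument=value, ...), one row to a line, values as JSON. arm_command: Moves the arm, as the interface text tells. Its arguments: {"type":"object","properties":{"plan":{"type":"array"},"squeeze":{"type":"number"}},"required":["plan"]}

```bash
mkdir -p pics; python3 - <<'E'
from station import ctrl,cams
import cv2,numpy as np
o=ctrl.get_obs();print(o)
for n in("scene","side"):
    p,d=cams.camera(n);cv2.imwrite(f"pics/{n}0.png",p);np.savez(f"{n}0.npz",p=p,d=d,**cams.camera_info(n))
    i=cams.camera_info(n);print(i["fx"],i["cx"],i["cy"],np.linalg.inv(i["world_to_cam"]).round(3).tolist())
E
```

```text
{'time_s': 0.0, 'qpos': array([ 1.26640813e+00,  3.00483491e-01,  1.52156942e+00, -7.38620947e-06,
        1.32070749e+00, -6.66084584e-02]), 'joint_vel': array([ 0.00258703, -0.00084843,  0.00040548, -0.00117516, -0.00049581,
        0.00238049]), 'tau': array([ 1.59705891e-03, -5.31809735e+01, -3.52733624e+01,  7.08385441e-02,
        2.43708916e-02, -9.34445234e-05]), 'ee_pos': array([0.12948096, 0.5342734 , 0.20488447]), 'eef_rot': array([-3.14042702e+00, -7.05859607e-05,  2.90381470e+00]), 'force': array([ 0.77811104, -0.07400478, -0.11389259]), 'moment': array([0.01815731, 0.01761311, 0.0418812 ]), 'grip_force': 0.0, 'grip_width': 0.09403119291494996}
459.4417336867308 319.4266383723111 239.75290318282313 [[0.857, -0.335, 0.392, 0.186], [-0.515, -0.533, 0.671, -0.244], [-0.016, -0.777, -0.629, 0.6], [0.0, 0.0, 0.0, 1.0]]
604.8288578775041 326.8767808320592 237.45157927275287 [[-0.876, -0.18, 0.447, 0.114], [-0.482, 0.371, -0.794, 1.052], [-0.023, -0.911, -0.412, 0.473], [0.0, 0.0, 0.0, 1.0]]
```

View pics/scene0.png

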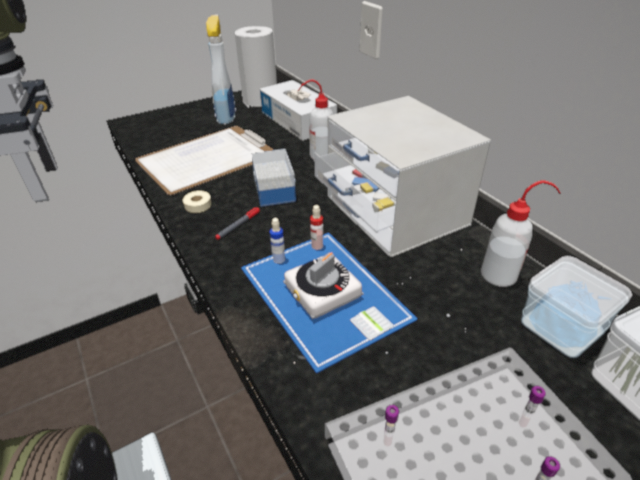

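View pics/side0.png

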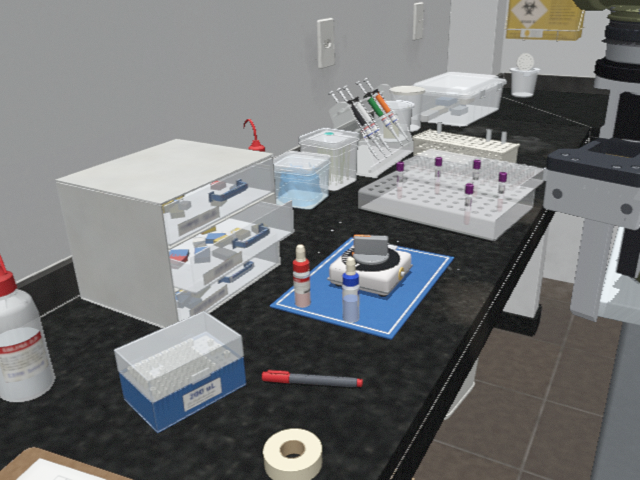

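Scene: the timer is at about (323,283), with its grip bar at (322,266). The bottles are at (278,242) and (317,230), the card at (371,321) and the marker at (238,222). Side: the timer is at (370,262). Next I'll measure from depth and zoom in.

```bash
cat >h.py <<'E'
import numpy as np,cv2
def cloud(f):
    f=np.load(f);d=f["d"].astype(float);v,u=np.mgrid[:480,:640]
    P=np.stack([(u-f["cx"])*d/f["fx"],(v-f["cy"])*d/f["fy"],d,np.ones_like(d)],-1)
    return f["p"],(P@np.linalg.inv(f["world_to_cam"]).T)[...,:3],d
def px(f,w):
    f=np.load(f);c=f["world_to_cam"]@np.r_[w,1];return (f["fx"]*c[0]/c[2]+f["cx"],f["fy"]*c[1]/c[2]+f["cy"])
E
python3 - <<'E'
from h import *
for n in("scene0","side0"):
    p,W,d=cloud(n+".npz");h=cv2.cvtColor(p,cv2.COLOR_BGR2HSV)
    mat=(abs(h[...,0].astype(int)-107)<10)&(h[...,1]>150)&(W[...,2]<.012)&(W[...,2]>-.01)&(d>0)
    l,k=cv2.connectedComponents(mat.astype(np.uint8))[:2]
    s=np.bincount(k.ravel());s[0]=0;m=W[k==s.argmax()]
    r=cv2.minAreaRect((m[:,:2]*1000).astype(np.float32));print(n,"mat",r,m[:,2].mean())
    c=np.array(r[0])/1000
    near=(np.hypot(W[...,0]-c[0],W[...,1]-c[1])<.075)&(d>0)
    for a,b in((.035,.05),(.068,.09)):
        q=near&(W[...,2]>a)&(W[...,2]<b);Q=W[q];print(a,b,len(Q),Q.mean(0).round(4),cv2.minAreaRect((Q[:,:2]*1000).astype(np.float32)))
u,v=p.shape[:2]
a=np.load("scene0.npz")["p"][225:345,245:405];b=np.load("side0.npz")["p"][215:335,290:450]
cv2.imwrite("pics/z0.png",np.hstack([cv2.resize(x,None,fx=2.5*2*.5*2*.8,fy=4,interpolation=cv2.INTER_CUBIC)[:, :400*2] if 0 else cv2.resize(x,(400,300),interpolation=cv2.INTER_CUBIC) for x in(a,b)]))
E
```

```text
scene0 mat ((486.2132263183594, 260.798583984375), (176.4857177734375, 255.4626007080078), 0.7809293866157532) 0.005355351191078158
0.035 0.05 1813 [0.4732 0.2433 0.0434] ((481.967529296875, 257.57000732421875), (104.30811309814453, 105.34273529052734), 1.1616796255111694)
0.068 0.09 297 [0.4811 0.2549 0.0785] ((482.3987121582031, 257.6977844238281), (54.7852668762207, 15.319489479064941), 19.20540428161621)
side0 mat ((438.0484924316406, 261.0921325683594), (84.14324188232422, 256.1516418457031), 0.7782244086265564) 0.00364738606909738
0.035 0.05 1142 [0.456  0.276  0.0427] ((469.7978210449219, 261.88079833984375), (83.60237121582031, 103.9664077758789), 2.9913156032562256)
0.068 0.09 340 [0.4799 0.2643 0.0757] ((481.1189270019531, 262.33770751953125), (54.05210876464844, 16.15262222290039), 21.781574249267578)
```

View pics/z0.png

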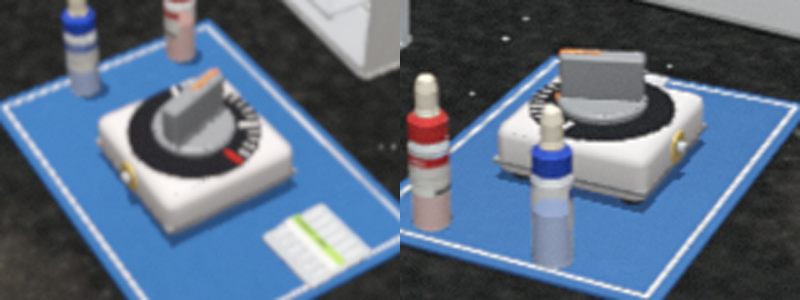

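The manual's scale: shifts go in shares of 750 mm and turns go in shares of 4 rad. Converting my numbers, -405 mm / 750 = -0.54, -187 mm / 750 = -0.2493, -0.59 rad / 4 = -0.1475.

arm_command([
  [[0,0,-0.0667,0,0,0,-1],[-0.54,-0.2493,-0.0667,0,0,-0.1475,-1],[-0.54,-0.2493,-0.0667,0,0,-0.1475,-1],[-0.54,-0.2493,-0.0667,0,0,-0.1475,-1],[-0.54,-0.2493,-0.0667,0,0,-0.1475,-1],[-0.54,-0.2493,-0.0667,0,0,-0.1475,-1],[-0.54,-0.2493,-0.0667,0,0,-0.1475,-1],[-0.54,-0.2493,-0.0667,0,0,-0.1475,-1],[-0.54,-0.2493,-0.0667,0,0,-0.1475,-1],[-0.54,-0.2493,-0.0667,0,0,-0.1475,-1],[-0.54,-0.2493,-0.0667,0,0,-0.1475,-1],[-0.54,-0.2493,-0.0667,0,0,-0.1475,-1]],
])

```text
time_s: 1.3
ee_pos: [0.4802, 0.256, 0.2548]
eef_rot: [-3.141, -0.001, -2.792]
force: [-0.1, 0.3, 0.1]
grip_width: 0.0935
grip_force: 0.0
```

arm_command([
  [[0,0,0,0,0,0,-1],[0,0,0,0,0,0,-1]],
])

```text
time_s: 1.5
ee_pos: [0.4782, 0.2583, 0.2555]
eef_rot: [3.141, -0.0, -2.788]
force: [-0.4, 0.4, -0.1]
grip_width: 0.0945
grip_force: 0.0
```

```bash
python3 - <<'E'
from station import ctrl,cams
import cv2,numpy as np
from h import *
o=ctrl.get_obs();print(o["ee_pos"],o["eef_rot"],o["qpos"],o["force"])
i=cams.camera_info("wrist");p,d=cams.camera("wrist");cv2.imwrite("pics/w1.png",p);np.savez("w1.npz",p=p,d=d,**i)
print(i["fx"],np.linalg.inv(i["world_to_cam"]).round(3).tolist(),px("w1.npz",[.482,.258,.044]))
E
```

```text
[0.47820169 0.25834284 0.25549639] [ 3.14145307e+00 -1.11672405e-04 -2.78793195e+00] [ 4.27854723e-01  2.51606807e-01  1.46597740e+00  1.49075860e-04
  1.42410947e+00 -1.49662410e+00] [-0.44868672  0.42371445 -0.14562989]
370.29302362772216 [[-0.346, 0.909, 0.232, 0.411], [0.938, 0.335, 0.086, 0.232], [0.001, 0.248, -0.969, 0.435], [0.0, 0.0, 0.0, 1.0]] (np.float64(319.9139704608313), np.float64(215.14871528142098))
```

View pics/w1.png

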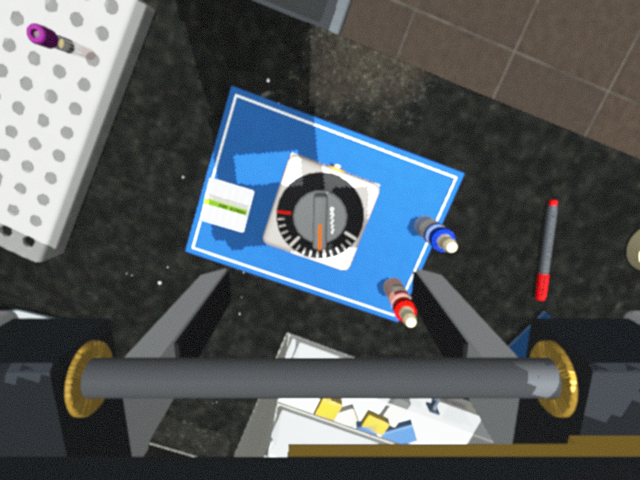

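The wrist view shows the red mark at (285,212), the bar at (320,222) with its orange pointer end at (320,238), and the 0 tick near (352,237). I'll turn these into world angles.

```bash
python3 - <<'E'
from h import *
p,W,d=cloud("w1.npz");h=cv2.cvtColor(p,cv2.COLOR_BGR2HSV).astype(int)
roi=np.zeros((480,640),bool);roi[140:290,230:410]=1;roi&=d>0
rect=lambda q:cv2.minAreaRect((W[q][:,:2]*1000).astype(np.float32))
top=roi&(W[...,2]>.068)&(W[...,2]<.09);print("bar",top.sum(),np.median(W[top],0),rect(top))
case=roi&(W[...,2]>.035)&(W[...,2]<.05);print("case",np.median(W[case],0),rect(case))
red=roi&((h[...,0]<5)|(h[...,0]>174))&(h[...,1]>150)&(h[...,2]>120)&case
org=top&(h[...,0]>6)&(h[...,0]<20)&(h[...,1]>140)
c=np.array(rect(top)[0])/1000;cc=np.array(rect(case)[0])/1000
for n,q,o in(("red",red,cc),("orange",org,c)):
    m=W[q].mean(0);e=m[:2]-o;print(n,q.sum(),m.round(4),np.hypot(*e),np.arctan2(e[1],e[0]))
# white ticks: unwrap the dial plate about case centre
def px2(w):
    return px("w1.npz",w)
best=[]
L=[]
for k in range(0,360,3):
    a=np.radians(k);row=[]
    for r in (.034,.036,.038,.040,.042,.044):
        u,v=px2([cc[0]+r*np.cos(a),cc[1]+r*np.sin(a),.044]);row.append(p[int(round(v)),int(round(u))].max())
    L.append((k,row))
for k,row in L: 
    if k<60 or k>200: print(k,row)
cv2.imwrite("pics/w1z.png",cv2.resize(p[150:280,240:400],(738,600),interpolation=cv2.INTER_CUBIC))
E
```

```text
bar 770 [0.4817721  0.25758648 0.08010305] ((483.45440673828125, 258.62969970703125), (54.61766815185547, 13.715806007385254), 19.993545532226562)
case [0.47556759 0.25463843 0.04330998] ((482.8526306152344, 293.4313049316406), (174.3714599609375, 105.16643524169922), 89.68301391601562)
red 52 [0.492  0.2209 0.0443] 0.07310435757610188 -1.4456544848757884
orange 78 [0.4962 0.2625 0.0808] 0.013280006675336416 0.2938729695263323
0 [np.uint8(255), np.uint8(255), np.uint8(255), np.uint8(255), np.uint8(255), np.uint8(255)]
3 [np.uint8(255), np.uint8(255), np.uint8(255), np.uint8(255), np.uint8(255), np.uint8(255)]
6 [np.uint8(255), np.uint8(255), np.uint8(255), np.uint8(255), np.uint8(255), np.uint8(255)]
9 [np.uint8(255), np.uint8(255), np.uint8(255), np.uint8(255), np.uint8(255), np.uint8(255)]
12 [np.uint8(255), np.uint8(255), np.uint8(255), np.uint8(255), np.uint8(255), np.uint8(255)]
15 [np.uint8(255), np.uint8(255), np.uint8(255), np.uint8(255), np.uint8(255), np.uint8(255)]
18 [np.uint8(255), np.uint8(255), np.uint8(255), np.uint8(255), np.uint8(255), np.uint8(255)]
21 [np.uint8(25
[... 5472 characters left out ...]
nt8(201), np.uint8(255), np.uint8(201)]
339 [np.uint8(217), np.uint8(105), np.uint8(70), np.uint8(170), np.uint8(255), np.uint8(255)]
342 [np.uint8(225), np.uint8(245), np.uint8(72), np.uint8(88), np.uint8(183), np.uint8(253)]
345 [np.uint8(160), np.uint8(237), np.uint8(206), np.uint8(149), np.uint8(233), np.uint8(255)]
348 [np.uint8(106), np.uint8(214), np.uint8(249), np.uint8(252), np.uint8(255), np.uint8(255)]
351 [np.uint8(59), np.uint8(165), np.uint8(249), np.uint8(255), np.uint8(255), np.uint8(255)]
354 [np.uint8(131), np.uint8(255), np.uint8(255), np.uint8(255), np.uint8(255), np.uint8(255)]
357 [np.uint8(255), np.uint8(255), np.uint8(255), np.uint8(255), np.uint8(255), np.uint8(255)]
```

View pics/w1z.png

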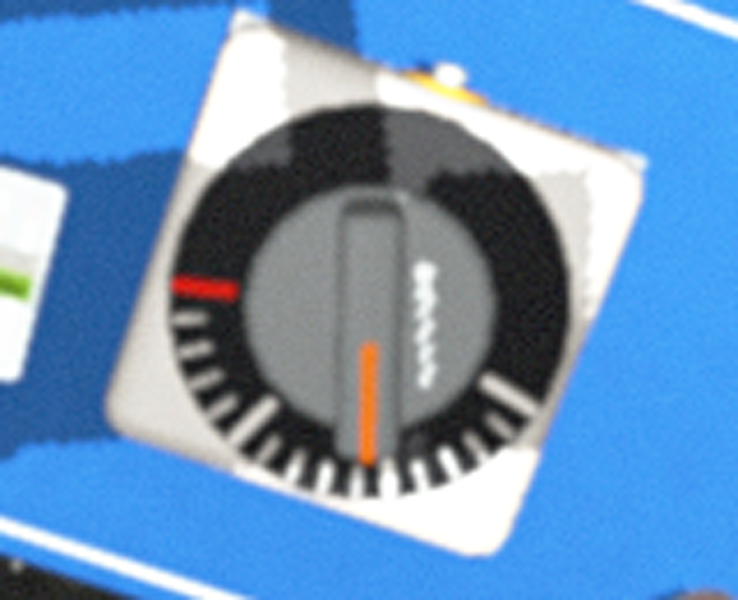

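Best fit: knob axis at (0.4825, 0.2585), bar at 0.349 rad and bar top at 0.080, which matches the text's heights. The red mark is at about -1.33 rad, so the dial now reads about 1.02. Next I'll centre over the knob and come down.

In the tool's units: 195 mm / 750 = 0.26, 190 mm / 750 = 0.2533.

arm_command([
  [[-0.0053,-0.0013,0,0,0,0,0],[-0.0053,-0.0013,0.04,0,0,0,0],[-0.0053,-0.0013,0.08,0,0,0,0],[-0.0053,-0.0013,0.1333,0,0,0,0],[-0.0053,-0.0013,0.1867,0,0,0,0],[-0.0053,-0.0013,0.2267,0,0,0,0],[-0.0053,-0.0013,0.2467,0,0,0,0],[-0.0053,-0.0013,0.2533,0,0,0,0],[-0.0053,-0.0013,0.26,0,0,0,0],[-0.0053,-0.0013,0.26,0,0,0,0],[-0.0053,-0.0013,0.26,0,0,0,0]],
])

```text
time_s: 2.65
ee_pos: [0.4836, 0.2581, 0.0614]
eef_rot: [3.141, 0.001, -2.789]
force: [-0.3, -0.5, -0.4]
grip_width: 0.0472
grip_force: 0.0
```

```bash
python3 - <<'E'
from station import ctrl,cams
import cv2,numpy as np
from h import *
for k in range(2):
    o=ctrl.get_obs();i=cams.camera_info("wrist");p,d=cams.camera("wrist")
np.savez("w2.npz",p=p,d=d,**i);print(o["ee_pos"],o["eef_rot"],o["force"],o["grip_width"])
cv2.imwrite("pics/w2.png",p)
P,W,d=cloud("w2.npz")
top=(W[...,2]>.074)&(W[...,2]<.086)&(np.hypot(W[...,0]-.4825,W[...,1]-.2585)<.032)&(d>0)
print(top.sum(),cv2.minAreaRect((W[top][:,:2]*1000).astype(np.float32)),np.median(W[top],0))
E
```

```text
[0.48360592 0.25805021 0.06134319] [ 3.14149791e+00  1.41892521e-03 -2.78929825e+00] [-1.00717103 -0.36165079  0.8759861 ] 0.047082223552872025
3708 ((479.8414001464844, 255.98667907714844), (51.05459213256836, 51.12179946899414), 68.30990600585938) [0.48062328 0.25744783 0.08011789]
```

View pics/w2.png

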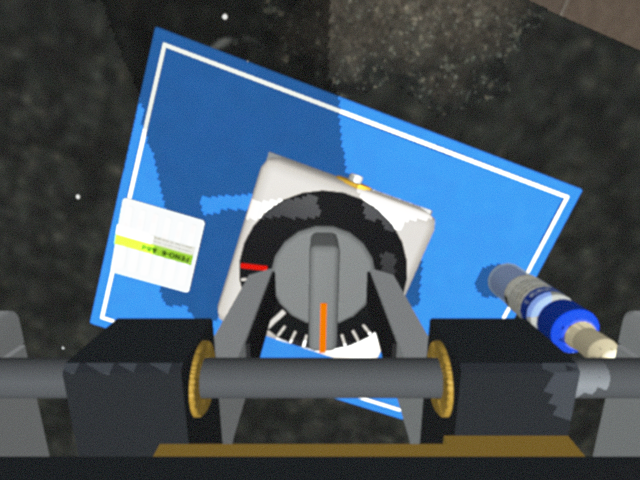

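The bar sits centred between the fingers: it is at column 323, with the fingers at 272 and 373. Now I'll lower to just above the skirt and close softly.

In the tool's units: 8 mm / 750 = 0.0107, 4 mm / 750 = 0.0053.

arm_command([
  [[0,0,0.0053,0,0,0,0],[0,0,0.0107,0,0,0,0.3],[0,0,0.0107,0,0,0,0.5],[0,0,0.0107,0,0,0,0.6],[0,0,0.0107,0,0,0,0.7],[0,0,0.0107,0,0,0,0.8],[0,0,0.0107,0,0,0,1],[0,0,0.0107,0,0,0,1],[0,0,0.0107,0,0,0,1]],
], squeeze=5)

```text
time_s: 3.65
ee_pos: [0.4832, 0.2579, 0.0525]
eef_rot: [3.141, 0.0, -2.789]
force: [0.1, 1.1, 0.8]
grip_width: 0.014
grip_force: 5.0
```

In the tool's units: 2 mm / 750 = 0.0027, 1 mm / 750 = 0.0013.

arm_command([
  [[0,0,0.0013,0,0,0,1],[0,0,0.0027,0,0,0,1],[0,0,0.0027,0,0,0,1]],
])

```text
time_s: 3.95
ee_pos: [0.4837, 0.258, 0.0511]
eef_rot: [3.141, 0.001, -2.789]
force: [-1.5, 1.0, 4.4]
grip_width: 0.014
grip_force: 5.0
```

In the tool's units: 0.5 mm / 750 = 0.0007.

arm_command([
  [[0,0,0.0007,0,0,0,1],[0,0,0.0007,0,0,0,1],[0,0,0.0007,0,0,0,1]],
])

```text
time_s: 4.25
ee_pos: [0.4837, 0.2581, 0.0508]
eef_rot: [3.141, 0.002, -2.789]
force: [-0.0, 0.6, 7.9]
grip_width: 0.0144
grip_force: 6.7
```

In the tool's units: 0.5 mm / 750 = 0.0007.

arm_command([
  [[0,0,0.0007,0,0,0,1],[0,0,0.0007,0,0,0,1],[0,0,0.0007,0,0,0,1]],
])

```text
time_s: 4.55
ee_pos: [0.4838, 0.2581, 0.0507]
eef_rot: [3.141, 0.002, -2.789]
force: [-3.3, -0.8, 13.0]
grip_width: 0.0142
grip_force: 9.1
```

In the tool's units: 0.5 mm / 750 = 0.0007.

arm_command([
  [[0,0,0.0007,0,0,0,1],[0,0,0.0007,0,0,0,1],[0,0,0.0007,0,0,0,1],[0,0,0.0007,0,0,0,1]],
], squeeze=30)

```text
time_s: 4.95
ee_pos: [0.4838, 0.2581, 0.0507]
eef_rot: [3.141, 0.002, -2.79]
force: [-5.5, -1.3, 18.4]
grip_width: 0.0137
grip_force: 34.1
```

arm_command([
  [[0,0,0,0,0,0,1],[0,0,0,0,0,0,1],[0,0,0,0,0,0,1],[0,0,0,0,0,0,1]],
], squeeze=50)

```text
time_s: 5.35
ee_pos: [0.4838, 0.2581, 0.0507]
eef_rot: [3.141, 0.002, -2.79]
force: [-4.8, -2.9, 18.2]
grip_width: 0.0138
grip_force: 53.4
```

In the tool's units: 0.4 mm / 750 = 0.0005, 0.15 rad / 4 = 0.0375.

arm_command([
  [[0.0005,0,0,0,0,0,1],[0.0005,0,0,0,0,0.0075,1],[0.0005,0,0,0,0,0.0175,1],[0.0005,0,0,0,0,0.0275,1],[0.0005,0,0,0,0,0.0375,1],[0.0005,0,0,0,0,0.0375,1]],
])

```text
time_s: 5.95
ee_pos: [0.4838, 0.2581, 0.0507]
eef_rot: [3.141, 0.003, -2.94]
force: [-2.7, -1.2, 17.0]
grip_width: 0.0135
grip_force: 53.5
```

```bash
python3 - <<'E'
from station import ctrl
o=ctrl.get_obs();print(o["force"],o["moment"],o["eef_rot"],o["ee_pos"])
E
```

```text
[-2.66570035 -1.15788552 17.03068752] [-0.08297666  0.62936602  0.07135505] [ 3.14109801e+00  2.87638679e-03 -2.94037875e+00] [0.48376474 0.2581054  0.0506636 ]
```

In the tool's units: 0.15 rad / 4 = 0.0375.

arm_command([
  [[0,0,0,0,0,0.0125,1],[0,0,0,0,0,0.025,1],[0,0,0,0,0,0.0375,1],[0,0,0,0,0,0.05,1],[0,0,0,0,0,0.0625,1],[0,0,0,0,0,0.075,1],[0,0,0,0,0,0.0875,1]],
])

```text
time_s: 6.65
ee_pos: [0.4838, 0.2581, 0.0507]
eef_rot: [3.14, 0.003, 2.992]
force: [-3.0, -0.5, 16.3]
grip_width: 0.0133
grip_force: 53.5
```

```bash
python3 - <<'E'
from station import ctrl,cams
import cv2,numpy as np
o=ctrl.get_obs();print(o["force"],o["moment"],o["eef_rot"])
a=cams.camera("scene")[0][225:345,245:405];b=cams.camera("wrist")[0][140:380,160:480]
cv2.imwrite("pics/z3.png",np.hstack([cv2.resize(x,(400,300),interpolation=cv2.INTER_CUBIC) for x in(a,b)]))
E
```

```text
[-2.96188601 -0.45550131 16.33735019] [-0.24458929  0.56985231  0.2730159 ] [3.14018432e+00 2.59981975e-03 2.99236859e+00]
```

View pics/z3.png

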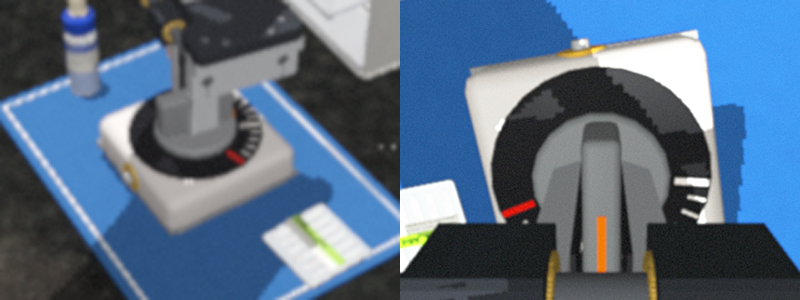

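The knob follows the gripper and the case stays square; the moment is 0.27 N m. I'll carry on with the winding.

In the tool's units: 0.15 mm / 750 = 0.0002, 0.6 rad / 4 = 0.15.

arm_command([
  [[0,0,0.0002,0,0,0.0125,1],[0,0,0.0002,0,0,0.025,1],[0,0,0.0002,0,0,0.0375,1],[0,0,0.0002,0,0,0.05,1],[0,0,0.0002,0,0,0.0625,1],[0,0,0.0002,0,0,0.075,1],[0,0,0.0002,0,0,0.0875,1],[0,0,0.0002,0,0,0.1,1],[0,0,0.0002,0,0,0.1125,1],[0,0,0.0002,0,0,0.125,1],[0,0,0.0002,0,0,0.1375,1],[0,0,0.0002,0,0,0.15,1]],
])

```text
time_s: 7.95
ee_pos: [0.4838, 0.2581, 0.0506]
eef_rot: [3.139, 0.001, 2.392]
force: [-3.6, -1.5, 18.1]
grip_width: 0.0134
grip_force: 53.6
```

In the tool's units: 0.55 rad / 4 = 0.1375.

arm_command([
  [[0,0,0,0,0,0.0125,1],[0,0,0,0,0,0.025,1],[0,0,0,0,0,0.0375,1],[0,0,0,0,0,0.05,1],[0,0,0,0,0,0.0625,1],[0,0,0,0,0,0.075,1],[0,0,0,0,0,0.0875,1],[0,0,0,0,0,0.1,1],[0,0,0,0,0,0.1125,1],[0,0,0,0,0,0.125,1],[0,0,0,0,0,0.1375,1],[0,0,0,0,0,0.1375,1]],
])

```text
time_s: 9.15
ee_pos: [0.4838, 0.2581, 0.0506]
eef_rot: [3.139, -0.0, 1.842]
force: [-3.1, -0.6, 18.2]
grip_width: 0.0137
grip_force: 53.4
```

```bash
python3 - <<'E'
from station import ctrl,cams
import cv2,numpy as np
from h import *
o=ctrl.get_obs();print(o["force"],o["moment"],o["eef_rot"])
i=cams.camera_info("wrist");p,d=cams.camera("wrist");np.savez("w4.npz",p=p,d=d,**i)
P,W,d=cloud("w4.npz");h=cv2.cvtColor(p,cv2.COLOR_BGR2HSV).astype(int)
near=(np.hypot(W[...,0]-.483,W[...,1]-.258)<.05)&(d>0)
z=W[...,2];red=near&((h[...,0]<5)|(h[...,0]>174))&(h[...,1]>150)&(h[...,2]>100)&(z<.05)
org=near&(h[...,0]>6)&(h[...,0]<20)&(h[...,1]>160)&(h[...,2]>150)&(z>.074)
for q in(red,org):
    if q.sum(): m=W[q].mean(0);e=m[:2]-[.483,.258];print(q.sum(),m,np.arctan2(e[1],e[0]))
    if q.sum(): print(np.degrees(np.arctan2(*cv2.fitLine(W[q][:,:2].astype(np.float32),cv2.DIST_L2,0,.001,.001).ravel()[[1,0]])))
cv2.imwrite("pics/z4.png",cv2.resize(p[120:380,140:500],(720,520)))
E
```

```text
[-3.10763634 -0.61211848 18.20442836] [-0.35136076  0.75457969  0.13083723] [ 3.13868021e+00 -2.10007327e-04  1.84247293e+00]
266 [0.4868506  0.24605176 0.08076247] -1.2590325556220192
-74.48236
```

View pics/z4.png

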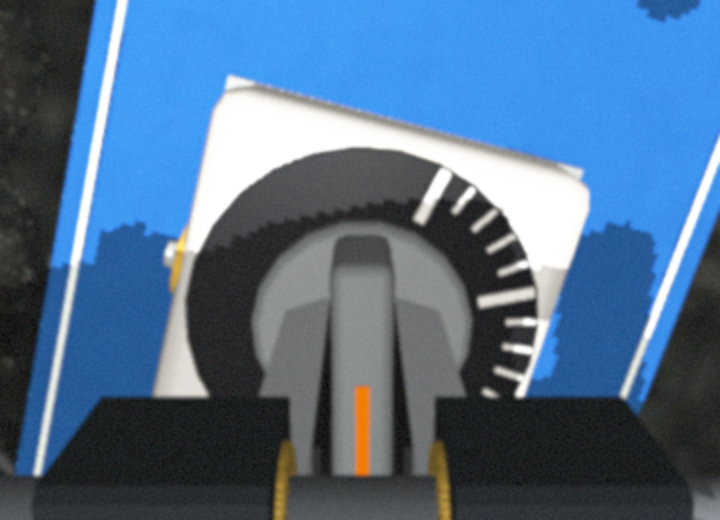

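The bar is aligned with the tool and the case is still square. The 0 tick runs from (350,229) to (362,206) in the full picture and the 5 tick from (380,271) to (406,267); I'll use them to check the zero.

```bash
python3 - <<'E'
from h import *
p,W,d=cloud("w4.npz")
for n,us in(("0",[(350,229),(356,217),(362,207)]),("5",[(381,271),(393,269),(405,267)])):
    Q=np.array([W[v,u] for u,v in us]);e=Q[2]-Q[0];print(n,Q.round(4).tolist(),"line",np.arctan2(e[1],e[0]),[np.arctan2(q[1]-.258,q[0]-.483).round(3) for q in Q])
near=(np.hypot(W[...,0]-.483,W[...,1]-.258)<.08)&(d>0)&(W[...,2]>.04)&(W[...,2]<.048)&(p.min(2)>100)
print(cv2.minAreaRect((W[near][:,:2]*1000).astype(np.float32)))
E
```

```text
0 [[0.4908, 0.2888, 0.044], [0.492, 0.2956, 0.0437], [0.4934, 0.3014, 0.0436]] line 1.363879489866073 [np.float64(1.323), np.float64(1.337), np.float64(1.335)]
5 [[0.5131, 0.2714, 0.0444], [0.5192, 0.2739, 0.0434], [0.5249, 0.2767, 0.0434]] line 0.4187051066055503 [np.float64(0.419), np.float64(0.414), np.float64(0.419)]
((483.5118713378906, 264.0522766113281), (99.26766967773438, 86.22684478759766), 0.836544394493103)
```

Zero is at about 1.345 rad, so the dial reads about 2.65. I'll add 0.18 rad, staying below the stop, then turn back.

In the tool's units: 0.18 rad / 4 = 0.045.

arm_command([
  [[0,0,0,0,0,0.0125,1],[0,0,0,0,0,0.025,1],[0,0,0,0,0,0.035,1],[0,0,0,0,0,0.045,1],[0,0,0,0,0,0.045,1],[0,0,0,0,0,0.045,1],[0,0,0,0,0,0.045,1]],
])

```text
time_s: 9.9
ee_pos: [0.4838, 0.2581, 0.0506]
eef_rot: [3.139, -0.001, 1.664]
force: [-3.7, -0.9, 18.8]
grip_width: 0.0134
grip_force: 53.4
```

In the tool's units: -0.52 rad / 4 = -0.13.

arm_command([
  [[0,0,0,0,0,-0.0075,1],[0,0,0,0,0,-0.0175,1],[0,0,0,0,0,-0.03,1],[0,0,0,0,0,-0.0425,1],[0,0,0,0,0,-0.055,1],[0,0,0,0,0,-0.0675,1],[0,0,0,0,0,-0.08,1],[0,0,0,0,0,-0.0925,1],[0,0,0,0,0,-0.105,1],[0,0,0,0,0,-0.1175,1],[0,0,0,0,0,-0.13,1]],
])

```text
time_s: 11.0
ee_pos: [0.4838, 0.2581, 0.0506]
eef_rot: [3.139, 0.0, 2.186]
force: [-3.3, -1.9, 18.2]
grip_width: 0.0134
grip_force: 53.3
```

In the tool's units: -0.5 rad / 4 = -0.125.

arm_command([
  [[0,0,0,0,0,-0.0125,1],[0,0,0,0,0,-0.025,1],[0,0,0,0,0,-0.0375,1],[0,0,0,0,0,-0.05,1],[0,0,0,0,0,-0.0625,1],[0,0,0,0,0,-0.075,1],[0,0,0,0,0,-0.0875,1],[0,0,0,0,0,-0.1,1],[0,0,0,0,0,-0.1125,1],[0,0,0,0,0,-0.125,1],[0,0,0,0,0,-0.125,1],[0,0,0,0,0,-0.125,1]],
])

```text
time_s: 12.2
ee_pos: [0.4838, 0.2581, 0.0506]
eef_rot: [3.139, 0.002, 2.684]
force: [-3.5, -0.7, 17.7]
grip_width: 0.0137
grip_force: 53.2
```

```bash
python3 - <<'E'
from station import ctrl,cams
import cv2,numpy as np
from h import *
o=ctrl.get_obs();print(o["force"],o["moment"],o["eef_rot"])
i=cams.camera_info("wrist");p,d=cams.camera("wrist");np.savez("w5.npz",p=p,d=d,**i)
P,W,d=cloud("w5.npz");h=cv2.cvtColor(p,cv2.COLOR_BGR2HSV).astype(int)
near=(np.hypot(W[...,0]-.483,W[...,1]-.258)<.05)&(d>0);z=W[...,2]
org=near&(h[...,0]>6)&(h[...,0]<20)&(h[...,1]>160)&(h[...,2]>150)&(z>.074)
red=near&((h[...,0]<5)|(h[...,0]>174))&(h[...,1]>150)&(h[...,2]>100)&(z<.05)
for q in(org,red):
  if q.sum()>5: print(q.sum(),W[q].mean(0),np.arctan2(*cv2.fitLine(W[q][:,:2].astype(np.float32),cv2.DIST_L2,0,.001,.001).ravel()[[1,0]]))
E
```

```text
[-3.4922698  -0.68948828 17.69075437] [-0.31929006  0.71532975  0.01409328] [3.13931558e+00 1.91892511e-03 2.68385542e+00]
265 [0.49405184 0.25198653 0.08077552] -0.45839274
```

Pointer is at -0.458 rad, so the dial reads about 1.80. I'll let go while still pressing lightly, then lift.

arm_command([
  [[0,0,0,0,0,0,1],[0,0,0,0,0,0,1],[0,0,0,0,0,0,1]],
], squeeze=5)

```text
time_s: 12.55
ee_pos: [0.4838, 0.2581, 0.0506]
eef_rot: [3.139, 0.002, 2.684]
force: [-2.2, -1.6, 17.5]
grip_width: 0.0142
grip_force: 8.6
```

In the tool's units: -190 mm / 750 = -0.2533, -140 mm / 750 = -0.1867.

arm_command([
  [[0,0,-0.0013,0,0,0,1],[0,0,-0.0027,0,0,0,0.5],[0,0,-0.0053,0,0,0,0],[0,0,-0.0053,0,0,0,0],[0,0,-0.0053,0,0,0,0],[0,0,-0.0267,0,0,0,0],[0,0,-0.0667,0,0,0,0],[0,0,-0.12,0,0,0,0],[0,0,-0.1867,0,0,0,0],[0,0,-0.2533,0,0,0,0],[0,0,-0.2533,0,0,0,0],[0,0,-0.2533,0,0,0,0]],
])

```text
time_s: 13.75
ee_pos: [0.483, 0.2577, 0.2392]
eef_rot: [3.141, 0.001, 2.684]
force: [-0.7, 0.2, -0.6]
grip_width: 0.047
grip_force: 0.0
```

```bash
python3 - <<'E'
from station import ctrl,cams
import cv2,numpy as np
from h import *
o=ctrl.get_obs();print(o["ee_pos"],o["force"],o["eef_rot"],o["grip_width"])
i=cams.camera_info("wrist");p,d=cams.camera("wrist");np.savez("w6.npz",p=p,d=d,**i)
P,W,d=cloud("w6.npz");h=cv2.cvtColor(p,cv2.COLOR_BGR2HSV).astype(int)
near=(np.hypot(W[...,0]-.483,W[...,1]-.258)<.075)&(d>0);z=W[...,2]
rect=lambda q:cv2.minAreaRect((W[q][:,:2]*1000).astype(np.float32))
print(rect(near&(z>.035)&(z<.05)),rect(near&(z>.074)&(z<.09)))
org=near&(h[...,0]>6)&(h[...,0]<20)&(h[...,1]>140)&(z>.074)
red=near&((h[...,0]<5)|(h[...,0]>174))&(h[...,1]>150)&(h[...,2]>100)&(z<.05)
for q in(org,red):
  if q.sum()>5: print(q.sum(),W[q].mean(0),np.arctan2(*cv2.fitLine(W[q][:,:2].astype(np.float32),cv2.DIST_L2,0,.001,.001).ravel()[[1,0]]))
u,v=map(int,px("w6.npz",[.483,.258,.044]));cv2.imwrite("pics/z6.png",cv2.resize(p[max(v-90,0):v+90,u-120:u+120],(720,540),interpolation=cv2.INTER_CUBIC))
E
```

```text
[0.48295147 0.25774758 0.23921701] [-0.71848107  0.24489755 -0.63006618] [3.14051475e+00 9.24364385e-04 2.68386193e+00] 0.0469518941712758
((482.6553039550781, 256.8557434082031), (104.78837585449219, 103.536865234375), 0.9441722631454468) ((483.5585632324219, 257.082763671875), (13.39596176147461, 53.862281799316406), 63.692264556884766)
238 [0.47845369 0.26625434 0.26777088] 1.4911567
63 [0.49247295 0.21974514 0.0443209 ] -1.3161412
```

View pics/z6.png

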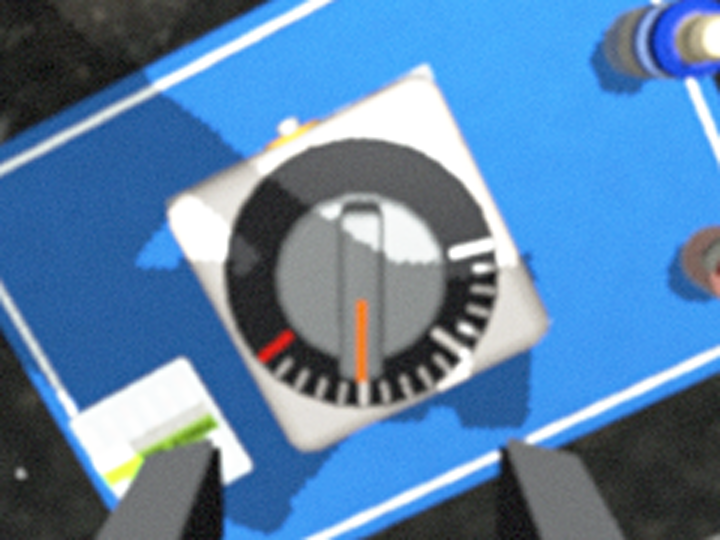

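The bar is at -0.459 rad and the red tick at -1.315 rad, so the dial reads 1.80 to 1.84. The orange line points straight at the fifth tick below red, which is ten minutes. The case is in place and square, and the arm is clear of everything.

```bash
python3 -c "
from station import ctrl
print(ctrl.hand_in())"
```

```text
the job is handed in; nothing more can be done
None
```

The timer is set to ten minutes: I wound it to about 2.82 rad, past the red mark and short of the stop, then back to about 1.8 rad, let go with the case still in place and square, and handed the job in (no verdict was returned).

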